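# Turn a tin's label to the reader and book it in

### The job

Book the big loose tin in at the label reader: slide it upright along the bench until it stands home against both rollers in front of the reader, then roll it round there with a fingertip on its side until the middle of its label squarely faces the reader's window, and press the reader's trigger button fully down. The tin is thin sheet metal that dents above 20 N, so press only hard enough that your finger does not slip, and leave the other things on the bench where they are.

Things in the scene. Friction and masses are not known exactly. Their poses are not given: they have to be found in the camera images.
- tin_mid (a point): Centre (on the axis, half-way up) of the big loose tin: a bare tinplate lever-lid tin, an upright squat cylinder 100 mm in diameter and 78 mm tall, too wide to grasp, flat on top; about 0.75 kg (varies, 0.55 to 0.95), thin sheet that dents above 20 N. It stands on the bench (z = 0), so this point is 39 mm up. z is up; x points from the axis to the middle of the label.
- label_mid (a point): Middle of the big tin's white label, on the wall, 50 mm from the axis, 39 mm above the foot; x points straight out of it. The label spans 108 degrees of the wall, 11 to 67 mm up. A white seal strip 16 mm wide runs from its middle up over the rim and 30 mm onto the lid, so shows from above where the label is. At the start it faces 70 to 180 degrees away from the reader.
- seat (a point): Home point of the fixed label station, at bench level: the tin's axis stands here when the tin touches both rollers. x points level to the reader, y to its left, z up. Open bench on the other sides. A tin pressed against both rollers rolls round on the spot, rubbing only on the bench; a fingertip turns it without slip only if pressed to its side with enough force (about 7 to 11 N, it varies).
- roller_left_top (a point): Top of the left (+y) roller. Both rollers are upright, black rubber, 24 mm in diameter, reach from 12 to 70 mm above the bench (axle tops at 79 mm) and turn in place with a slight drag; their axes stand 62 mm from the seat, 60 degrees to either side of its x. They, the tin and the station are rigid: a millimetre of overtravel against them is many newtons.
- roller_right_top (a point): Top of the right (-y) roller, same as the left one. The fingertip's drag also shoves the tin sideways, the way the fingertip moves, off one roller; a stroke that runs from the middle of the side away from the reader outwards (up to about 55 degrees round) keeps both rollers loaded.
- window (a point): Centre of the reader's dark window, 44 mm above the bench and 124 mm along x from the seat, between the rollers. The reader is a black box 46 mm wide and 65 mm high on a post 80 mm high; its 8 mm thick aluminium plate lies behind the seat, from 30 mm along x outwards.
- trigger_top (a point): Centre of the top face of the trigger button, a grey round cap 28 mm in diameter in a black collar 44 mm wide, 58 mm above the bench when up; it goes straight down. It sits on a grey switch box 66 x 62 x 36 mm whose middle is 30 mm along x and 130 mm to the right (-y) of the seat.
- trigger (a joint): Travel of the trigger button: 0 up, 0.006 m fully down, which takes 5 N; it springs back up when released.
- tin: The big loose tin itself, origin at the centre of its underside, axes as tin_mid.
- small_tin: Bystander: small tin of the same make, 68 mm in diameter, 60 mm tall, without seal strip; origin at the centre of its underside.
- flask: Bystander: aluminium flask with black cap, 84 mm in diameter, 184 mm tall; origin at the centre of its underside.
- spare_lid: Bystander: loose tin lid, 72 mm in diameter, 6 mm thick; origin at the centre of its underside.
- tape_roll: Bystander: roll of brown tape lying flat, 80 mm in diameter, 24 mm high; origin at the centre of its underside.
- beaker: Bystander: clear plastic beaker, 76 mm in diameter, 95 mm tall; origin at the centre of its underside.
- lid_lever: Bystander: flat steel lid lever, 105 mm long, 22 mm wide, 6 mm thick; origin on its underside near the middle.

How it is judged:
By the outcome, as a careful person would: the job done as asked, in the order asked, and still so for the second after the job is handed in, with the robot touching nothing.
It also fails if it takes over 72 s, if anything falls off the work surface, if the arm or the gripper's body presses on something with over 40 N, if the wrist force passes 120 N, or if a joint passes its speed limit or range.

### The arm

A 6-joint arm with a two-finger parallel gripper is mounted at the origin on the work surface. World frame = base frame: x ahead of the robot, y to its left, z up, the work surface at z = 0. Lengths are in m, angles in rad, forces in N, time in s.
With the tool pointing down it reaches from about 0.35 to 0.775 m from the base axis. Payload 7.3 kg.
Tool frame: the origin (TCP) lies at the centre of the arm's flange, where the gripper is bolted on; the fingertips stand 178 mm ahead of it and the grasp point (between the pads) lies 159 mm ahead of it; z points along the fingers, y is the line along which they close (so a half turn about z gives the same grasp; the last joint's range is limited). The gripper opens to 92 mm and grips with 3 to 60 N. Pads are 19 mm wide; open, the fingers measure 130 mm over their backs; the gripper's body (75 mm by 190 mm) begins 47 mm behind the grasp point.
Start: joints at [1.16, 0.342, 1.524, -0, 1.275, -0.146], TCP at [0.137, 0.507, 0.405] pointing down, gripper open.
Joint ranges: [-2.53, 2.53], [-0.77, 2.02], [0.04, 2.7], [-1, 4.14], [0.28, 2.66], [-3.11, 3.11]. Speed limits (rad/s): [2.57, 2.57, 3.14, 3.14, 3.14, 3.14].

### API

Orientations are given as [roll, pitch, yaw] about the fixed x, y, z axes, in that order (R = Rz(yaw) Ry(pitch) Rx(roll)).
In Python, from cell import telemetry, vision, ticket gives the robot as it stands.
- The arm moves only by the shell command python3 -m crank 'ROWS' [FORCE]. ROWS is JSON, a list of rows, each a list of 5 numbers: the gripper command: -1 is shut, 1 is fully open, values between are in proportion, then the shift along the tool's x, y, z in mm, then the turn about the tool's z in rad. In form: [[fingers, dx, dy, dz, roll], ...]. A call has 1 to 12 rows; each row is the pose to reach, as a shift and turn from the pose commanded when the call began, along the tool's axes at that moment; what a row does not reach only later rows make up. A row lasts 1/12 s, in which the tool goes at most 41.7 mm and 7.16 degrees, less where a joint would pass 70% of its speed; a pose out of reach is approached as far as the arm can. A call with a gripper value outside its range is refused whole. The fingers move at their own pace and stop on an object; FORCE is the grip in N (left out, the last holds). Time passes only in rows, so rows that repeat a pose let the fingers close. It gives the time, the measured TCP pose, the force, the opening and the grip force at its end, in the units of the state.
- telemetry.observe(): the state, without advancing time (a new reading comes with each control period).
- vision.read_camera(name): name is "scene" or "side" or "wrist"; returns (picture, depth): 400x640x3 uint8, red, green, blue; 400x640 float32, m along the optical axis (not along the pixel's ray), 0 where there is no reading.
- vision.get_calibration(name): a dict with "camera_matrix" (3x3 intrinsics, pixels), "rvec" (rotation vector, rad) and "tvec" (3), from world to camera coordinates, as OpenCV has them. Camera axes: x right, y down, z forward; pixel columns grow to the right and rows downward; lengths in m; the calibration is good to about 2 mm. A picture is of the moment at which its call begins: read the wrist's pose just before it. get_calibration takes no time and is no camera call; for the wrist camera it gives the pose at the moment of the call.
- ticket.hand_in(): hands the job in; it is judged then, once.
The state is a dict: "time": time; "qpos": joint angles; "qvel": joint speeds; "joint_efforts": joint torques, N m; "tool_pos": TCP position; "tool_rot": TCP orientation; "contact_force": force on the tool from outside, world axes, zero at the start; "torque": the same for the moment, N m; "opening": finger opening in m; "grip_force": force on a finger pad.
Only numpy, scipy, OpenCV 4.12 (cv2) and the standard library are available. Lean on these libraries where they do the work, as an engineer would, in place of code of your own. Each camera call takes 0.05 s, during which the arm holds its last target. There are 200 camera calls.

## Working session

There is one attempt and no reset: what is moved stays moved. The work goes in short steps, Python scripts to look and compute and a shell command to move; the robot and the scene stay as the last step left them, time stands still between calls to the robot, and variables do not carry over. Pictures are saved under pics/ and viewed, at most 10 in all, crops included, and the job is handed in when it is done.

```bash
mkdir -p pics; ls; python3 - <<'E'
from cell import telemetry, vision
import cv2,numpy as np
print(telemetry.observe())
for n in("scene","side"):
    p,d=vision.read_camera(n); cv2.imwrite(f"pics/{n}0.png",p[:,:,::-1]); np.savez(f"{n}0.npz",p=p,d=d)
    c=vision.get_calibration(n); print(n,c)
E
```

```text
pics
{'time': 0.0, 'qpos': array([ 1.16001208e+00,  3.42689603e-01,  1.52503356e+00, -1.42625876e-05,
        1.27538822e+00, -1.46028415e-01]), 'qvel': array([ 0.00080858, -0.00214522, -0.0002007 ,  0.00112233,  0.00053413,
        0.00079532]), 'joint_efforts': array([ 1.07828469e-03, -4.31253612e+01, -2.44220495e+01,  7.16891815e-02,
        5.60832547e-02, -9.79618085e-05]), 'tool_pos': array([0.13731492, 0.50657421, 0.40405617]), 'tool_rot': array([-3.14008810e+00, -2.07496759e-04,  2.87684082e+00]), 'contact_force': array([ 0.13528637,  0.08931048, -1.10739549]), 'torque': array([0.03647724, 0.02003399, 0.0040742 ]), 'grip_force': 0.0, 'opening': 0.09189390373442385}
scene {'camera_matrix': array([[442.07822334,   0.        , 325.35927701],
       [  0.        , 442.07822334, 198.45205204],
       [  0.        ,   0.        ,   1.        ]]), 'rvec': array([ 1.69468729,  1.65455295, -0.80437859]), 'tvec': array([-0.0186686 , -0.27921365,  1.64261986])}
side {'camera_matrix': array([[501.54138571,   0.        , 308.64986444],
       [  0.        , 501.54138571, 199.2087602 ],
       [  0.        ,   0.        ,   1.        ]]), 'rvec': array([ 2.17672699, -0.72122797,  0.34902261]), 'tvec': array([-0.44675853,  0.26592432,  1.0664043 ])}
```

View pics/scene0.png

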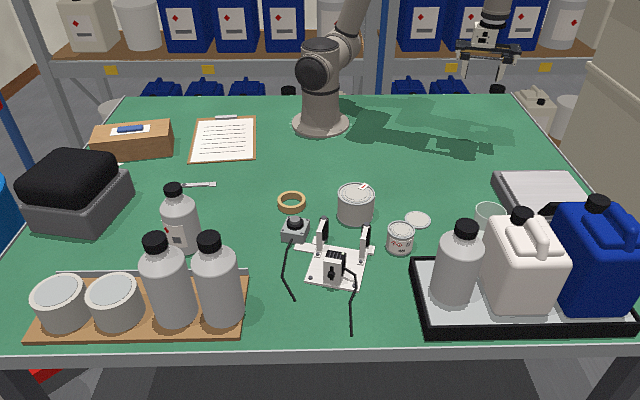

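View pics/side0.png

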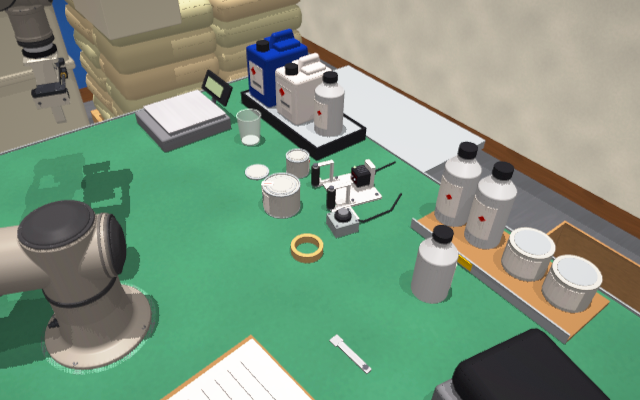

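Scene: big tin at (356,203), rollers at (322,232) and (365,237), reader (335,268), trigger (294,227), small tin (400,237), lid (418,219), tape (291,202). Side: tin (281,195), rollers (316,173) and (331,196), trigger (343,215).

```bash
cat > h.py <<'E'
import numpy as np,cv2
from cell import vision
def cam(n):
    c=vision.get_calibration(n); K=c["camera_matrix"];R=cv2.Rodrigues(np.array(c["rvec"]))[0];t=np.array(c["tvec"]).ravel(); return K,R,t
def ray(n,u,v,z,C=None):
    K,R,t=C or cam(n); o=-R.T@t; d=R.T@np.linalg.inv(K)@[u,v,1]; return o+d*(z-o[2])/d[2]
def cloud(n,d,C=None):
    K,R,t=C or cam(n); v,u=np.mgrid[:400,:640]; P=np.stack([(u-K[0,2])/K[0,0]*d,(v-K[1,2])/K[1,1]*d,d],-1); return (P-t)@R
def proj(n,P,C=None):
    K,R,t=C or cam(n); q=K@(R@np.array(P)+t); return q[:2]/q[2]
E
python3 - <<'E'
from h import *
a=np.load("scene0.npz")["p"][170:300,270:440]; b=np.load("side0.npz")["p"][130:260,240:410]
m=np.vstack([cv2.resize(x,None,fx=4.6,fy=2.3,interpolation=2) if 0 else cv2.resize(x,(390,298),interpolation=2) for x in(a,b)])
m=np.hstack([cv2.resize(a,(400,306),interpolation=cv2.INTER_CUBIC),cv2.resize(b,(400,306),interpolation=cv2.INTER_CUBIC)])
cv2.imwrite("pics/crop0.png",m[:,:,::-1])
for n in("scene","side"):
    d=np.load(n+"0.npz")["d"]; P=cloud(n,d)
    # tops at z 0.078
    for nm,lo,hi in(("tin",.070,.086),("trig",.053,.062)):
        m=(P[...,2]>lo)&(P[...,2]<hi)&(d>0)
        k,l,s,c=cv2.connectedComponentsWithStats(m.astype(np.uint8))
        for i in range(1,k):
            if s[i,4]>25:
                q=P[l==i]; 
                if .3<q[:,0].mean()<.85 and abs(q[:,1].mean())<.4: print(n,nm,c[i].round(),s[i,4],q.mean(0).round(4),(np.ptp(q,0)).round(3))
E
```

```text
scene tin [356. 194.] 745 [0.5343 0.0862 0.077 ] [0.102 0.097 0.013]
scene tin [322. 224.] 117 [ 0.6516 -0.0073  0.0761] [0.061 0.03  0.011]
scene tin [479. 220.] 65 [0.6495 0.3826 0.0777] [0.046 0.018 0.015]
scene tin [183. 230.] 175 [ 0.6681 -0.3394  0.0781] [0.06  0.078 0.016]
scene tin [365. 231.] 118 [0.6782 0.0965 0.0759] [0.062 0.029 0.01 ]
scene tin [332. 262.] 141 [0.7818 0.0139 0.0783] [0.031 0.04  0.013]
scene trig [355. 208.] 98 [0.5697 0.0832 0.0575] [0.043 0.093 0.009]
scene trig [295. 219.] 65 [ 0.6111 -0.0751  0.0582] [0.029 0.026 0.007]
scene trig [401. 230.] 417 [0.6597 0.1886 0.0588] [0.074 0.066 0.009]
scene trig [184. 236.] 98 [ 0.6675 -0.3417  0.0575] [0.057 0.08  0.009]
scene trig [333. 269.] 68 [0.7852 0.0163 0.0572] [0.035 0.048 0.009]
side tin [295. 112.] 168 [0.7783 0.3672 0.0781] [0.075 0.123 0.016]
side tin [249. 124.] 96 [0.6195 0.3869 0.078 ] [0.069 0.051 0.016]
side tin [328. 125.] 122 [0.8132 0.2409 0.0782] [0.076 0.067 0.016]
side tin [322. 164.] 98 [0.6736 0.0944 0.0751] [0.062 0.03  0.014]
side tin [370. 165.] 75 [0.7762 0.011  0.0781] [0.025 0.041
[... 354 characters left out ...]
.016]
side trig [295. 117.] 93 [0.7773 0.3677 0.0576] [0.073 0.118 0.009]
side trig [328. 131.] 74 [0.8137 0.2415 0.0574] [0.072 0.07  0.009]
side trig [254. 130.] 33 [0.6317 0.3799 0.057 ] [0.041 0.014 0.009]
side trig [297. 156.] 264 [0.6562 0.1872 0.0585] [0.071 0.074 0.009]
side trig [362. 175.] 74 [0.7464 0.0071 0.0576] [0.055 0.051 0.009]
side trig [281. 199.] 94 [0.5085 0.0545 0.0576] [0.084 0.069 0.009]
side trig [452. 211.] 95 [ 0.8304 -0.2397  0.0575] [0.062 0.077 0.008]
side trig [343. 212.] 67 [ 0.6069 -0.0778  0.0576] [0.027 0.028 0.008]
side trig [481. 233.] 106 [ 0.8277 -0.3353  0.0574] [0.058 0.082 0.009]
side trig [431. 284.] 113 [ 0.6093 -0.3719  0.0575] [0.062 0.068 0.009]
```

View pics/crop0.png

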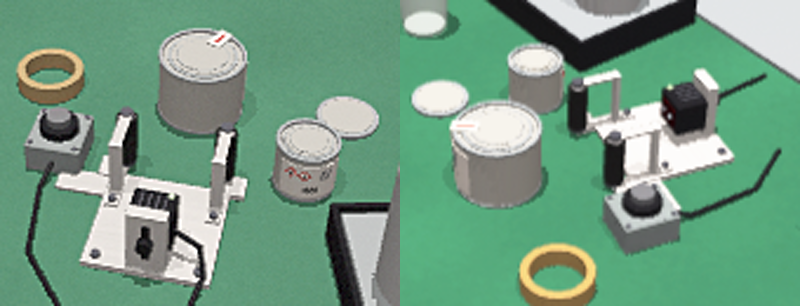

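```bash
cat >> h.py <<'E'
from cell import telemetry
from scipy.spatial.transform import Rotation as Ro
def tool(): 
    s=telemetry.observe(); return np.array(s["tool_pos"]),Ro.from_euler("xyz",s["tool_rot"]).as_matrix(),s
def delta(target):
    p,R,s=tool(); return (R.T@(np.array(target)-p)*1000).round(1)
E
python3 - <<'E'
from h import *
K,R,t=cam("wrist"); p,T,s=tool(); o=-R.T@t
print("cam in tool",T.T@(o-p),"axes in tool\n",T.T@R.T, K[0,0])
print(delta([.43,.10,.405]))
E
```

```text
cam in tool [ 0.07604703 -0.00055431  0.01933295] axes in tool
 [[ 6.92036111e-04 -9.59339599e-01 -2.82253530e-01]
 [ 9.99999758e-01  6.82020708e-04  1.33732505e-04]
 [ 6.42078646e-05 -2.82253554e-01  9.59339839e-01]] 319.0319587478918
[-388.9 -315.8   -0.5]
```

```bash
python3 -m crank '[[1,-60,-60,0,0],[1,-389,-316,0,0],[1,-389,-316,0,0],[1,-389,-316,0,0],[1,-389,-316,0,0],[1,-389,-316,0,0],[1,-389,-316,0,0],[1,-389,-316,0,0],[1,-389,-316,0,0],[1,-389,-316,0,0],[1,-389,-316,0,0],[1,-389,-316,0,0]]'; python3 -m crank '[[0,0,0,0,0],[0,0,0,0,0],[0,0,0,0,0],[0,0,0,0,0]]'; python3 - <<'E'
from h import *
C=cam("wrist"); p,d=vision.read_camera("wrist"); np.savez("w0.npz",p=p,d=d,K=C[0],R=C[1],t=C[2])
cv2.imwrite("pics/w0.png",p[:,:,::-1]); print(tool()[2]); print(delta([.43,.1,.405]))
E
```

```text
time: 1.1
tool_pos: [0.4299, 0.099, 0.4046]
tool_rot: [3.141, -0.0, 2.877]
contact_force: [1.5, 0.8, 0.3]
opening: 0.0919
grip_force: 0.0
time: 1.43
tool_pos: [0.4285, 0.102, 0.4045]
tool_rot: [3.141, -0.001, 2.878]
contact_force: [-0.4, 1.0, 0.1]
opening: 0.0698
grip_force: 0.0
{'time': 1.4833, 'qpos': array([ 5.97626569e-02,  1.87017147e-01,  1.73872494e+00,  3.48400166e-04,
        1.21631097e+00, -1.24839806e+00]), 'qvel': array([ 0.00614701, -0.00130147, -0.00447714, -0.00014094, -0.00028606,
       -0.00094638]), 'joint_efforts': array([-5.27956299e-01, -3.37872326e+01, -2.37432879e+01, -3.05543456e-02,
        8.28190288e-02,  8.00647773e-03]), 'tool_pos': array([0.4284895 , 0.10222069, 0.40466508]), 'tool_rot': array([ 3.14142869e+00, -5.40213748e-04,  2.87883608e+00]), 'contact_force': array([ 0.58691446, -0.60305638,  0.15910414]), 'torque': array([ 0.00602556, -0.04647609, -0.03524985]), 'grip_force': 0.0, 'opening': 0.06574500534578366}
[-2.  -1.8 -0.3]
```

View pics/w0.png

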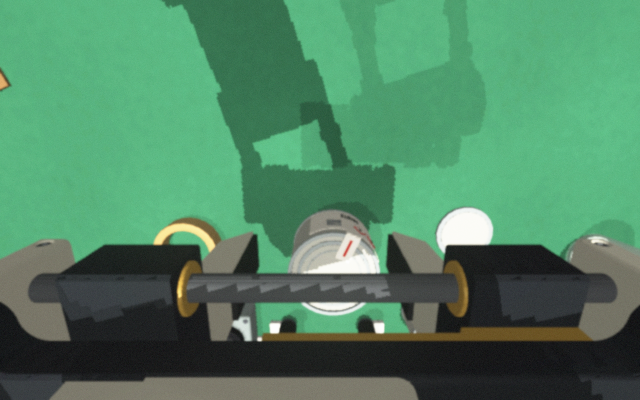

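Wrist view: tin at (335,258) half hidden by the gripper, strip at (345,250), rollers at (287,327),(365,328). I'll move outward for a clear view of everything.

```bash
python3 -m crank '[[0,-35,0,0,0],[0,-70,0,0,0],[0,-105,0,0,0],[0,-140,0,0,0],[0,-175,0,0,0],[0,-210,0,0,0],[0,-240,0,0,0],[0,-250,0,0,0],[0,-250,0,0,0],[0,-250,0,0,0],[0,-250,0,0,0]]'; python3 - <<'E'
from h import *
C=cam("wrist"); p,d=vision.read_camera("wrist"); np.savez("w1.npz",p=p,d=d,K=C[0],R=C[1],t=C[2])
cv2.imwrite("pics/w1.png",cv2.resize(p[0:260,160:480],(800,600) if 0 else (738,600),interpolation=cv2.INTER_CUBIC)[:,:,::-1])
P=cloud("wrist",d,C)
for nm,lo,hi in(("tin",.072,.084),("roll",.064,.0795),("trig",.055,.061)):
    m=(P[...,2]>lo)&(P[...,2]<hi)&(d>0)
    k,l,s,c=cv2.connectedComponentsWithStats(m.astype(np.uint8))
    for i in range(1,k):
        if s[i,4]>30:
            q=P[l==i]; print(nm,c[i].round(),s[i,4],q.mean(0).round(4),((q.max(0)+q.min(0))/2).round(4),(np.ptp(q,0)).round(3))
E
```

```text
time: 2.4
tool_pos: [0.6697, 0.0371, 0.4048]
tool_rot: [3.141, -0.001, 2.879]
contact_force: [-0.1, -0.9, 0.3]
opening: 0.0457
grip_force: 0.0
tin [336.  34.] 7572 [0.543  0.0832 0.0773] [0.5427 0.0865 0.077 ] [0.075 0.1   0.009]
tin [275. 175.] 775 [ 0.6498 -0.0067  0.077 ] [ 0.6504 -0.008   0.0766] [0.062 0.028 0.009]
tin [383. 175.] 774 [0.6767 0.0964 0.077 ] [0.6779 0.0967 0.0769] [0.06  0.029 0.01 ]
tin [636. 225.] 404 [0.7973 0.3399 0.0758] [0.797  0.3412 0.0764] [0.069 0.006 0.009]
tin [552. 246.] 538 [0.7975 0.2528 0.078 ] [0.8029 0.2621 0.078 ] [0.029 0.068 0.012]
tin [  1. 250.] 64 [ 0.6518 -0.3136  0.0742] [ 0.6505 -0.3136  0.0749] [0.02  0.01  0.006]
roll [336.  34.] 7316 [0.543  0.0832 0.0772] [0.5427 0.0865 0.0761] [0.075 0.1   0.007]
roll [382. 170.] 947 [0.6724 0.097  0.0752] [0.676  0.098  0.0719] [0.064 0.031 0.015]
roll [275. 170.] 947 [ 0.6455 -0.0052  0.0754] [ 0.6492 -0.0058  0.0718] [0.064 0.032 0.015]
roll [633. 221.] 855 [0.7951 0.3403 0.0715] [0.7962 0.3448 0.0717] [0.073 0.014 0.015]
roll [  4. 244.] 267 [ 0.6473 -0.3125  0.0694] [ 0.6444 -0.3137  0.0708] [0.032 0.011 0.014]
roll [548. 244.] 597 [0.7982 0.2515 0.0724] [0.8032 0.2618 0.0718] [0.03  0.067 0.015]
roll [328. 255.] 1372 [0.7526 0.0214 0.0661] [0.7527 0.0216 0.0679] [0.05  0.051 0.008]
trig [466. 128.] 3358 [0.6559 0.1891 0.0592] [0.6564 0.189  0.058 ] [0.068 0.068 0.006]
trig [202. 150.] 565 [ 0.6079 -0.074   0.0584] [ 0.608  -0.0746  0.0579] [0.027 0.027 0.006]
trig [623. 212.] 340 [0.79   0.3417 0.0581] [0.7959 0.349  0.058 ] [0.072 0.022 0.006]
trig [ 11. 233.] 208 [ 0.6391 -0.3121  0.0579] [ 0.639  -0.3133  0.058 ] [0.043 0.01  0.006]
trig [541. 239.] 219 [0.7982 0.2534 0.058 ] [0.8035 0.2607 0.0581] [0.028 0.064 0.006]
trig [329. 235.] 145 [0.7324 0.027  0.0583] [0.7344 0.0262 0.058 ] [0.014 0.044 0.006]
```

View pics/w1.png

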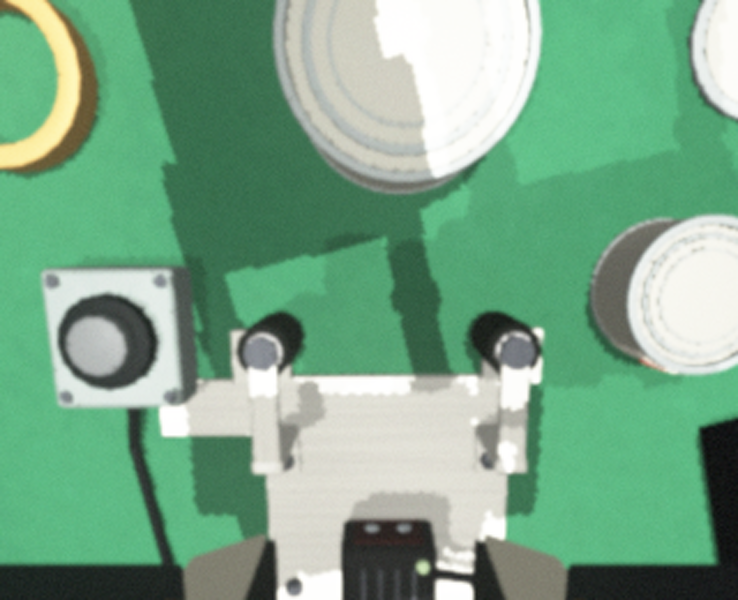

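Axle tops at crop (262,350),(517,350); trigger cap (96,347); tin between x=273 and 541 with its front at y≈190.

```bash
python3 - <<'E'
from h import *
w=np.load("w1.npz"); C=(w["K"],w["R"],w["t"])
f=lambda x,y,z: ray("",160+x/2.306,y/2.308,z,C)
r=f(262,350,.079);l=f(517,350,.079);t=f(96,347,.058)
print(r,l,np.linalg.norm(l-r),t)
y=(l-r)/np.linalg.norm(l-r);x=np.array([y[1],-y[0],0]);s=(l+r)/2-.031*x
print("yaw",np.arctan2(x[1],x[0]),"seat",s,"trig rel",(t-s)@x,(t-s)@y)
print("tin side cam strip etc; tin rel",(np.array([.53,.0855,.079])-s)@x,(np.array([.53,.0855,.079])-s)@y)
# strip angle from scene: whites w/ red mark seen in crop (220,40)/(2.353)
tc=ray("scene",356,194,.078); 
for u,v in((270+212/2.353,170+46/2.353),(270+230/2.353,170+33/2.353)): print(ray("scene",u,v,.078))
w0=np.load("w0.npz");C0=(w0["K"],w0["R"],w0["t"])
for q in((342,258),(352,236)): print("w0",ray("",*q,.078,C0))
E
```

```text
[ 6.26759209e-01 -2.23434683e-04  7.90000000e-02] [0.65431718 0.10241837 0.079     ] 0.10627691121926289 [ 0.6084406  -0.07501123  0.058     ]
yaw -0.26230097253034856 seat [0.61059852 0.05913588 0.079     ] trig rel 0.032700697155272865 -0.13011828610657636
tin side cam strip etc; tin rel -0.08467803306595695 0.004562882717690635
[0.51680914 0.0989432  0.078     ]
[0.49210096 0.12207273 0.078     ]
w0 [0.5124732  0.10074812 0.078     ]
w0 [0.4906536  0.11693728 0.078     ]
```

Label is at about +154° from the reader, so the tin needs to turn clockwise by about 154° in strokes toward +y. Seat ≈ (0.6106, 0.059), tool already aligned.

```bash
cat >> h.py <<'E'
yaw=-.2623; X=np.array([np.cos(yaw),np.sin(yaw),0]);Y=np.array([-X[1],X[0],0]);seat=np.array([.6106,.0591,0])
def rep():
    p,R,s=tool(); f=s["contact_force"]; print("t",round(s["time"],2),"rel seat x,y mm",((p-seat)@X*1000).round(2),((p-seat)@Y*1000).round(2),"z",round(p[2],4),"F xy reader",(f@X).round(2),(f@Y).round(2),"fz",f[2].round(2),"yaw",(s["tool_rot"][2]-np.pi-yaw).round(4),"q6",s["qpos"][5].round(2),"op",round(s["opening"],4))
E
python3 -c "
from h import *
rep(); print(delta([.4527,.1062,.206]))"
```

```text
t 2.45 rel seat x,y mm 62.73 -6.09 z 0.4051 F xy reader -0.08 0.56 fz -0.16 yaw -0.0009 q6 -1.37 op 0.0455
[227.4  10.4 199.2]
```

```bash
python3 -m crank '[[0,35,2,0,0],[0,75,4,0,0],[0,115,6,0,0],[0,155,8,0,0],[0,195,10,10,0],[0,227,10.4,30,0],[0,227,10.4,65,0],[0,227,10.4,105,0],[0,227,10.4,145,0],[0,227,10.4,180,0],[0,227,10.4,199,0],[0,227,10.4,199,0]]' >/dev/null; python3 -m crank '[[0,0,0,0,0],[0,0,0,0,0]]'>/dev/null; python3 - <<'E'
from h import *
rep()
P=cloud("side",vision.read_camera("side")[1])
m=(P[...,2]>.072)&(P[...,2]<.083)&(np.hypot(P[...,0]-.53,P[...,1]-.085)<.07)
print(P[m].mean(0),m.sum())
C=cam("wrist"); p,d=vision.read_camera("wrist"); cv2.imwrite("pics/w2.png",p[:,:,::-1])
E
```

```text
t 3.62 rel seat x,y mm -162.78 4.23 z 0.2074 F xy reader 0.56 0.16 fz 0.57 yaw -0.002 q6 -1.24 op 0.0459
[0.53896835 0.08236963 0.07668628] 582
```

```bash
python3 -m crank '[[0,-8,0,0,0],[0,-15,0,0,0],[0,-20,0,0,0],[0,-26,0,0,0],[0,-32,0,0,0],[0,-38,0,0,0],[0,-44,0,0,0],[0,-51,0,0,0],[0,-58,0,0,0],[0,-65,0,0,0],[0,-72,0,0,0],[0,-79,0,0,0]]'; python3 -c "
from h import *
rep()"; python3 -m crank '[[0,-5,0,0,0],[0,-9,0,0,0],[0,-12,0,0,0],[0,-14,0,0,0],[0,-16,0,0,0],[0,-16,0,0,0]]'; python3 - <<'E'
from h import *
rep()
for n in("side","scene"):
    P=cloud(n,vision.read_camera(n)[1])
    m=(P[...,2]>.072)&(P[...,2]<.084)&(np.hypot(P[...,0]-.6,P[...,1]-.061)<.055)
    q=P[m]-seat; print(n,m.sum(),(q@X).min(),(q@X).max(),(q@Y).min(),(q@Y).max())
E
```

```text
time: 4.72
tool_pos: [0.5298, 0.0845, 0.2055]
tool_rot: [-3.141, -0.004, 2.877]
contact_force: [-6.7, 1.5, 4.6]
opening: 0.0463
grip_force: 4.0
t 4.72 rel seat x,y mm -84.59 3.57 z 0.2055 F xy reader -6.85 -0.31 fz 4.6 yaw -0.0025 q6 -1.29 op 0.0463
time: 5.22
tool_pos: [0.5455, 0.0802, 0.2055]
tool_rot: [-3.141, -0.003, 2.877]
contact_force: [-6.0, 1.6, 4.3]
opening: 0.0463
grip_force: 3.1
t 5.22 rel seat x,y mm -68.38 3.48 z 0.2055 F xy reader -6.23 -0.04 fz 4.33 yaw -0.0027 q6 -1.3 op 0.0463
side 287 -0.014019748395878166 0.0352975896015811 -0.047890677366183756 0.05146762786121956
scene 822 -0.0635594006111606 0.037997512641510724 -0.04691602237143805 0.052551645168515126
```

```bash
python3 -m crank '[[0,6,0,0,0],[-1,12,-3.5,-1,0],[-1,12,-3.5,-1,0],[-1,12,-3.5,-1,0],[-1,12,-3.5,-1,0],[-1,12,-3.5,-1,0],[-1,12,-3.5,-1,0],[-1,12,-3.5,-1,0],[-1,12,-3.5,-1,0],[-1,12,-3.5,-1,0],[-1,12,-3.5,-1,0]]' 20 ; python3 -c "
from h import *
rep()"; python3 -m crank '[[-1,-4,0,0,0],[-1,-8,0,0,0],[-1,-11,0,0,0],[-1,-13,0,0,0],[-1,-15,0,0,0],[-1,-15,0,0,0]]' >/dev/null; python3 -c "
from h import *
rep()"
```

```text
time: 6.23
tool_pos: [0.5334, 0.08, 0.2067]
tool_rot: [3.141, 0.0, 2.877]
contact_force: [0.1, 0.1, -0.5]
opening: 0.0003
grip_force: 0.0
t 6.23 rel seat x,y mm -79.96 0.17 z 0.2067 F xy reader 0.02 0.16 fz -0.55 yaw -0.0025 q6 -1.3 op 0.0003
t 6.73 rel seat x,y mm -65.36 0.15 z 0.2066 F xy reader -4.23 -1.06 fz 4.03 yaw -0.0024 q6 -1.31 op 0.0003
```

```bash
for r in 1 ; do python3 -m crank '[[-1,-1,0,0,0],[-1,-2,0,0,0],[-1,-3,0,0,0],[-1,-3,0,0,0]]' >/dev/null; python3 -c "
from h import *
rep()"; done; python3 -m crank '[[-1,-0.5,0,0,0],[-1,-1,0,0,0],[-1,-1,0,0,0]]' >/dev/null; python3 -c "
from h import *
rep()"; 
```

```text
t 7.07 rel seat x,y mm -63.38 0.1 z 0.2066 F xy reader -10.45 -0.26 fz 8.39 yaw -0.0022 q6 -1.31 op 0.0005
t 7.32 rel seat x,y mm -62.85 0.01 z 0.2066 F xy reader -12.25 -1.19 fz 9.81 yaw -0.0021 q6 -1.31 op 0.0006
```

```bash
python3 -m crank '[[-1,-0.5,0,0,0],[-1,-0.8,0,0,0],[-1,-0.8,0,0,0]]' >/dev/null; python3 -c "
from h import *
rep()"; 
```

```text
t 7.57 rel seat x,y mm -62.15 -0.12 z 0.2066 F xy reader -13.12 -2.57 fz 10.74 yaw -0.0021 q6 -1.31 op 0.0005
```

```bash
python3 - <<'E'
from h import *
w=np.load("w1.npz"); C=(w["K"],w["R"],w["t"])
f=lambda x,y,z: ((ray("",160+x/2.306,y/2.308,z,C)-seat)@np.c_[X,Y]*1000).round(1)
for q in((310,378),(430,378),(195,380),(540,470)): print("plate",f(*q,.008))
rep(); out=[]
for n,(u,v) in(("side",(310,175)),("scene",(345,225))):
    p,d=vision.read_camera(n); P=cloud(n,d)
    out.append(cv2.resize(p[v-50:v+50,u-65:u+65],(400,308),interpolation=cv2.INTER_CUBIC))
    q=P-seat; m=(P[...,2]>.070)&(P[...,2]<.088)&(np.hypot(q[...,0],q[...,1])<.053)
    m&=~(((q@X)>.01)&(abs(q@Y)>.04)); g=q[m]; print(n,len(g),"x",(g@X).min(),(g@X).max(),"y",(g@Y).min(),(g@Y).max())
    A=np.c_[g@X,g@Y,np.ones(len(g))]; k=np.abs(g@Y)<.03; print("tilt",np.linalg.lstsq(A[k],g[k][:,2],rcond=None)[0])
cv2.imwrite("pics/c3.png",np.hstack(out)[:,:,::-1])
E
```

```text
plate [ 55.8 -39.6]
plate [55.8 22.6]
plate [ 56.8 -99.4]
plate [105.8  82.9]
t 7.57 rel seat x,y mm -62.15 -0.12 z 0.2066 F xy reader -13.12 -2.57 fz 10.74 yaw -0.0021 q6 -1.31 op 0.0005
side 317 x -0.006409745946085941 0.04885196300563451 y -0.05060428693237483 0.05071851985575931
tilt [-0.04122346 -0.00374514  0.07749017]
scene 845 x -0.052330052884415064 0.05090133215262714 y -0.04689940960559442 0.05154406338508925
tilt [-0.01514979  0.01253207  0.07736848]
```

View pics/c3.png

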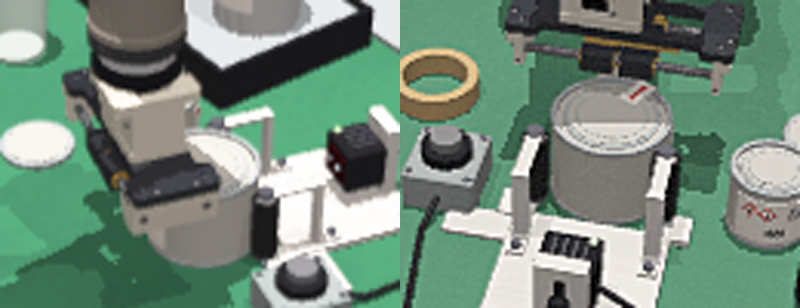

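```bash
python3 -m crank '[[-1,1.5,0,0,0],[-1,3,0,0,0],[-1,3,0,0,0]]' >/dev/null; python3 -c "
from h import *
rep()"; python3 -m crank '[[-1,-1,0,0,0],[-1,-1.5,0,0,0],[-1,-1.5,0,0,0]]' >/dev/null; python3 -c "
from h import *
rep()";python3 -m crank '[[-1,-0.8,0,-0.5,0],[-1,-0.8,0,-0.5,0]]' >/dev/null; python3 -c "
from h import *
rep()"
```

```text
t 7.92 rel seat x,y mm -63.27 0.07 z 0.2067 F xy reader -1.98 -0.53 fz 2.37 yaw -0.0025 q6 -1.31 op 0.0004
t 8.17 rel seat x,y mm -62.66 0.13 z 0.2066 F xy reader -8.79 -0.06 fz 6.29 yaw -0.0024 q6 -1.31 op 0.0004
t 8.33 rel seat x,y mm -61.9 -0.09 z 0.2067 F xy reader -8.62 -3.2 fz 3.64 yaw -0.0023 q6 -1.31 op 0.0004
```

```bash
python3 -m crank '[[-1,-0.5,0,-0.5,0],[-1,-0.5,0,-0.5,0]]' >/dev/null; python3 -c "
from h import *
rep()"; python3 -m crank '[[-1,-0.4,0,0,0],[-1,-0.4,0,0,0]]' >/dev/null; python3 -c "
from h import *
rep()"
```

```text
t 8.5 rel seat x,y mm -61.5 -0.23 z 0.2068 F xy reader -7.35 -2.58 fz -0.16 yaw -0.0023 q6 -1.31 op 0.0009
t 8.67 rel seat x,y mm -61.11 -0.27 z 0.2068 F xy reader -7.01 -2.83 fz 0.52 yaw -0.0024 q6 -1.31 op 0.0004
```

```bash
for i in 1; do python3 -m crank '[[-1,-0.4,0,0,0],[-1,-0.7,0,0,0],[-1,-0.7,0,0,0]]' >/dev/null; python3 -c "
from h import *
rep()"; done;  python3 -m crank '[[-1,-0.4,0,-0.1,0],[-1,-0.5,0,-0.1,0],[-1,-0.5,0,-0.1,0]]' >/dev/null; python3 -c "
from h import *
rep()"
```

```text
t 8.92 rel seat x,y mm -60.34 -0.33 z 0.2068 F xy reader -7.07 -2.91 fz 0.29 yaw -0.0025 q6 -1.31 op 0.0007
t 9.17 rel seat x,y mm -59.91 -0.35 z 0.2068 F xy reader -7.61 -2.71 fz 0.62 yaw -0.0024 q6 -1.31 op 0.0002
```

```bash
python3 -m crank '[[-1,-0.4,0,0,0],[-1,-0.7,0,0,0],[-1,-0.7,0,0,0]]' >/dev/null; python3 -c "
from h import *
rep()";  python3 -m crank '[[-1,-0.4,0,0,0],[-1,-0.5,0,0,0],[-1,-0.5,0,0,0]]' >/dev/null; python3 -c "
from h import *
rep()"
```

```text
t 9.42 rel seat x,y mm -59.14 -0.37 z 0.2068 F xy reader -6.48 -2.79 fz -0.47 yaw -0.0025 q6 -1.31 op 0.0002
t 9.67 rel seat x,y mm -58.65 -0.38 z 0.2068 F xy reader -6.42 -2.53 fz 0.23 yaw -0.0025 q6 -1.31 op 0.0004
```

```bash
python3 -m crank '[[-1,-0.4,0,0,0],[-1,-0.5,0,0,0],[-1,-0.5,0,0,0]]' >/dev/null; python3 -c "
from h import *
rep()";  python3 -m crank '[[-1,-0.4,0,0,0],[-1,-0.5,0,0,0],[-1,-0.5,0,0,0]]' >/dev/null; python3 -c "
from h import *
rep()"; python3 - <<'E'
from h import *
for n in ("side","scene"):
    p,d=vision.read_camera(n); P=cloud(n,d)
    q=P-seat; m=(P[...,2]>.070)&(P[...,2]<.088)&(np.hypot(q[...,0],q[...,1])<.056)
    m&=~(((q@X)>.01)&(abs(q@Y)>.04)); g=q[m]; print(n,len(g),"x",(g@X).min(),(g@X).max(),"y",(g@Y).min(),(g@Y).max())
E
```

```text
t 9.92 rel seat x,y mm -58.41 -0.36 z 0.2068 F xy reader -8.41 -2.75 fz 0.86 yaw -0.0025 q6 -1.31 op 0.0006
t 10.17 rel seat x,y mm -58.21 -0.31 z 0.2068 F xy reader -10.02 -3.3 fz 1.75 yaw -0.0024 q6 -1.31 op 0.0006
side 315 x -0.005306682079670737 0.051921220922804524 y -0.05331123175628979 0.04914365845675787
scene 853 x -0.05042165790398319 0.0540100680727174 y -0.049596995906341874 0.048454978899678716
```

Tin is home (force rises, stalls). First part of the stroke, 12°.

```bash
python3 -m crank '[[-1,-0.3,0,0,0],[-1,-0.34,2.02,0,0.035],[-1,-0.44,4.04,0,0.07],[-1,-0.62,6.06,0,0.105],[-1,-0.87,8.07,0,0.14],[-1,-1.18,10.06,0,0.175],[-1,-1.57,12.05,0,0.21],[-1,-1.57,12.05,0,0.21]]' >/dev/null; cat >> h.py <<'E'
def rep2():
    p,R,s=tool(); f=R.T@s["contact_force"]; a=s["tool_rot"][2]-np.pi-yaw; a=(a+np.pi)%(2*np.pi)-np.pi
    q=p-seat+.0595*R[:,0]*-1
    print("t",round(s["time"],2),"phi",round(-np.degrees(a),2),"Fn",f[0].round(2),"Ft",f[1].round(2),"fz(up)",-f[2].round(2),"centre est x,y",(q@X*1000).round(2),(q@Y*1000).round(2),"z",round(p[2],4))
E
python3 - <<'E'
from h import *
rep2()
p,d=vision.read_camera("scene"); cv2.imwrite("pics/s4.png",cv2.resize(p[170:250,300:400],(500,400),interpolation=cv2.INTER_CUBIC)[:,:,::-1])
E
```

```text
t 10.93 phi 12.27 Fn 9.4 Ft -2.85 fz(up) 2.19 centre est x,y 1.32 -0.49 z 0.2067
```

View pics/s4.png

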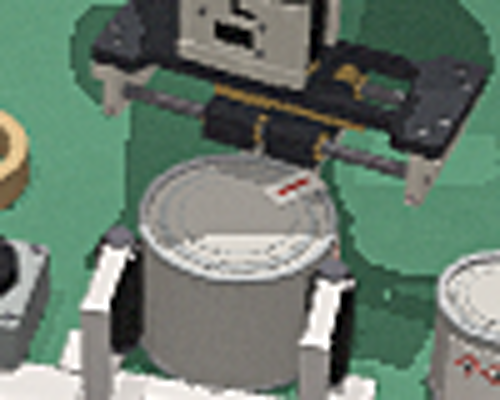

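Strip now runs (275,198)→(318,180) in the crop, so the tin turned. I'll track the red mark numerically.

```bash
python3 -m crank '[[-1,-0.27,2.89,0,0.05],[-1,-0.59,5.77,0,0.1],[-1,-0.95,8.64,0,0.15],[-1,-1.45,11.48,0,0.2],[-1,-2.10,14.30,0,0.25],[-1,-2.88,17.08,0,0.3],[-1,-3.80,19.82,0,0.35],[-1,-3.80,19.82,0,0.35]]' >/dev/null; cat >> h.py <<'E'
def red(n="scene",p=None):
    if p is None: p=vision.read_camera(n)[0]
    C=cam(n); c0=seat+.0013*X-.0005*Y; u,v=proj(n,c0+[0,0,.078],C)
    q=p.astype(int); m=(q[...,0]-np.maximum(q[...,1],q[...,2])>35); 
    P=[ray(n,b,a,.078,C)-c0 for a,b in np.argwhere(m) if abs(b-u)<35 and abs(a-v)<30]
    P=[(x@X,x@Y) for x in P if np.hypot(x[0],x[1])<.05]
    if not P: print(n,"no red"); return
    g=np.mean(P,0)*1000; print(n,"red n",len(P),"xy",g.round(1),"r",np.hypot(*g).round(1),"ang",np.degrees(np.arctan2(g[1],g[0])).round(1))
E
python3 - <<'E'
from h import *
rep2(); red(); red("side")
E
```

```text
t 11.65 phi 32.36 Fn 11.67 Ft -2.16 fz(up) 1.72 centre est x,y 1.21 -0.25 z 0.2068
scene red n 10 xy [-18.8  31. ] r 36.2 ang 121.2
side red n 3 xy [-12.1  29.8] r 32.2 ang 112.1
```

```bash
python3 -m crank '[[-1,-0.07,2.89,0,0.05],[-1,-0.29,5.77,0,0.1],[-1,-0.65,8.64,0,0.15],[-1,-1.15,11.48,0,0.2],[-1,-1.80,14.30,0,0.25],[-1,-2.58,17.08,0,0.3],[-1,-3.50,19.82,0,0.35],[-1,-3.50,19.82,0,0.35]]' >/dev/null; python3 - <<'E'
from h import *
rep2(); red(); red("side")
E
```

```text
t 12.42 phi 52.42 Fn 11.78 Ft -3.29 fz(up) 0.39 centre est x,y 1.11 0.06 z 0.2068
scene red n 9 xy [-6.2 34.2] r 34.8 ang 100.2
side red n 10 xy [-3.1 36.8] r 36.9 ang 94.8
```

```bash
python3 -m crank '[[-1,4,0,0,0],[-1,10,0,0,0],[-1,10,0,0,0]]' >/dev/null; python3 -m crank '[[-1,-0.45,-7.8,0,-0.115],[-1,-1.8,-15.5,0,-0.23],[-1,-4,-23,0,-0.345],[-1,-7.1,-30.2,0,-0.46],[-1,-10.9,-37,0,-0.575],[-1,-15.6,-43.3,0,-0.69],[-1,-20.9,-49,0,-0.805],[-1,-26.8,-54.1,0,-0.92],[-1,-26.8,-54.1,0,-0.92]]' >/dev/null; python3 - <<'E'
from h import *
rep2(); red(); red("side"); rep()
E
```

```text
t 13.52 phi -0.61 Fn -0.24 Ft -0.11 fz(up) 0.54 centre est x,y -6.15 -1.25 z 0.2081
scene red n 10 xy [-6.4 33.7] r 34.3 ang 100.8
side red n 7 xy [-4.  36.1] r 36.3 ang 96.3
t 13.62 rel seat x,y mm -65.59 -0.89 z 0.2081 F xy reader -0.61 -0.15 fz 0.68 yaw 0.0029 q6 -1.31 op 0.0008
```

```bash
python3 -m crank '[[-1,-4,0,0.5,0],[-1,-7,0.5,1,0],[-1,-8.5,0.5,1,0],[-1,-9.3,0.5,1,0],[-1,-9.3,0.5,1,0]]' >/dev/null; python3 - <<'E'
from h import *
rep2()
E
```

```text
t 14.03 phi -0.36 Fn 10.44 Ft -0.76 fz(up) 7.82 centre est x,y 1.17 0.58 z 0.2065
```

```bash
python3 -m crank '[[-1,-0.2,0,-1.1,0],[-1,-0.27,2.89,-1.1,0.05],[-1,-0.49,5.77,-1.1,0.1],[-1,-0.85,8.64,-1.1,0.15],[-1,-1.35,11.48,-1.1,0.2],[-1,-2.0,14.30,-1.1,0.25],[-1,-2.78,17.08,-1.1,0.3],[-1,-3.70,19.82,-1.1,0.35],[-1,-3.70,19.82,-1.1,0.35]]' >/dev/null; python3 - <<'E'
from h import *
rep2(); red(); red("side")
E
```

```text
t 14.78 phi 19.83 Fn 8.35 Ft -0.43 fz(up) 0.12 centre est x,y 1.22 0.2 z 0.2068
scene red n 7 xy [ 5.2 33.8] r 34.2 ang 81.2
side red n 7 xy [ 8.3 35.5] r 36.5 ang 76.8
```

```bash
python3 -m crank '[[-1,-0.3,0,0,0],[-1,-0.47,2.89,0,0.05],[-1,-0.69,5.77,0,0.1],[-1,-1.05,8.64,0,0.15],[-1,-1.55,11.48,0,0.2],[-1,-2.2,14.30,0,0.25],[-1,-2.98,17.08,0,0.3],[-1,-3.90,19.82,0,0.35],[-1,-3.90,19.82,0,0.35]]' >/dev/null; python3 - <<'E'
from h import *
rep2(); red(); red("side")
E
python3 -m crank '[[-1,-0.07,2.89,0,0.05],[-1,-0.29,5.77,0,0.1],[-1,-0.65,8.64,0,0.15],[-1,-1.15,11.48,0,0.2],[-1,-1.15,11.48,0,0.2]]' >/dev/null; python3 - <<'E'
from h import *
rep2(); red(); red("side")
E
```

```text
t 15.63 phi 39.88 Fn 9.39 Ft -1.55 fz(up) -0.64 centre est x,y 1.18 0.19 z 0.2067
scene red n 9 xy [17.1 31.1] r 35.5 ang 61.1
side red n 9 xy [19.4 31.6] r 37.1 ang 58.4
t 16.15 phi 51.35 Fn 9.0 Ft -2.02 fz(up) -1.1 centre est x,y 1.03 0.24 z 0.2068
scene red n 8 xy [22.  26.4] r 34.3 ang 50.2
side red n 10 xy [26.4 29.3] r 39.5 ang 47.9
```

```bash
python3 -m crank '[[-1,4,0,0,0],[-1,10,0,0,0],[-1,10,0,0,0]]' >/dev/null; python3 -m crank '[[-1,-0.45,-7.8,0,-0.115],[-1,-1.8,-15.5,0,-0.23],[-1,-4,-23,0,-0.345],[-1,-7.1,-30.2,0,-0.46],[-1,-10.9,-37,0,-0.575],[-1,-15.6,-43.3,0,-0.69],[-1,-20.9,-49,0,-0.805],[-1,-25.7,-53.3,0,-0.9],[-1,-25.7,-53.3,0,-0.9]]' >/dev/null; python3 -m crank '[[-1,-4,0.4,0,0],[-1,-7,0.4,0,0],[-1,-8.5,0.4,0,0],[-1,-9,0.4,0,0],[-1,-9,0.4,-0.5,0]]' >/dev/null; python3 - <<'E'
from h import *
rep2();red(); red("side")
E
```

```text
t 17.67 phi -0.32 Fn 5.68 Ft 0.23 fz(up) -0.93 centre est x,y 1.01 0.65 z 0.2079
scene red n 9 xy [21.9 25.8] r 33.8 ang 49.7
side red n 6 xy [27.7 30.6] r 41.3 ang 47.9
```

Press to ~10 N and turn 20°, then 20° more.

```bash
python3 -m crank '[[-1,-0.6,0,0,0],[-1,-0.9,0,0,0],[-1,-0.97,2.89,0,0.05],[-1,-1.19,5.77,0,0.1],[-1,-1.55,8.64,0,0.15],[-1,-2.05,11.48,0,0.2],[-1,-2.7,14.30,0,0.25],[-1,-3.48,17.08,0,0.3],[-1,-4.40,19.82,0,0.35],[-1,-4.40,19.82,0,0.35]]' >/dev/null; python3 - <<'E'
from h import *
rep2(); red(); red("side")
E
```

```text
t 18.6 phi 19.87 Fn 9.05 Ft -2.29 fz(up) 3.34 centre est x,y 1.31 0.33 z 0.2077
scene red n 10 xy [30.  17.1] r 34.6 ang 29.7
side red n 5 xy [34.6 20.7] r 40.4 ang 30.9
```

```bash
python3 -m crank '[[-1,-0.3,0,-0.4,0],[-1,-0.37,2.89,-0.4,0.05],[-1,-0.59,5.77,-0.4,0.1],[-1,-0.95,8.64,-0.4,0.15],[-1,-1.45,11.48,-0.4,0.2],[-1,-2.1,14.30,-0.4,0.25],[-1,-2.88,17.08,-0.4,0.3],[-1,-3.80,19.82,-0.4,0.35],[-1,-3.80,19.82,-0.4,0.35]]' >/dev/null; python3 - <<'E'
from h import *
rep2(); red(); red("side")
C=cam("wrist"); print("wrist sees tin at", proj("wrist",seat+[0,0,.078]+.035*X,C))
out=[]
for n in("scene","side"):
    p,d=vision.read_camera(n); u,v=proj(n,seat+[0,0,.078]).astype(int); out.append(cv2.resize(p[v-30:v+30,u-35:u+35],(400,343),interpolation=cv2.INTER_CUBIC))
cv2.imwrite("pics/c5.png",np.hstack(out)[:,:,::-1])
E
```

```text
t 19.45 phi 39.92 Fn 8.8 Ft -2.61 fz(up) 0.41 centre est x,y 1.23 0.31 z 0.2078
scene red n 9 xy [33.8  5.3] r 34.2 ang 8.8
side red n 8 xy [38.3  7.5] r 39.0 ang 11.1
wrist sees tin at [368.36104774 459.47533535]
```

View pics/c5.png

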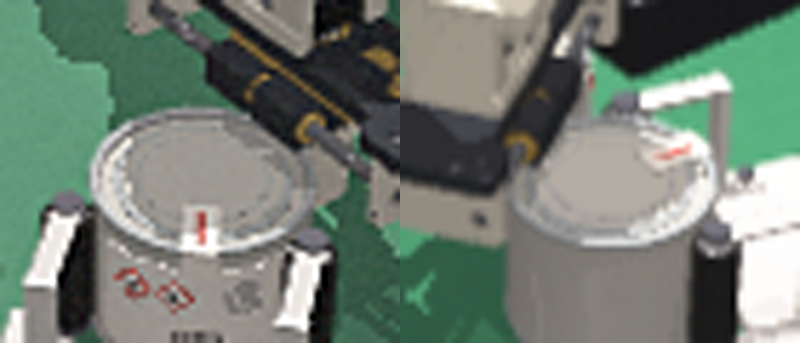

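Strip at (203,230) in the scene crop, about 9° short. Turn 8° more, then retract and look from above.

```bash
python3 -m crank '[[-1,-0.04,2.02,0,0.035],[-1,-0.14,4.04,0,0.07],[-1,-0.32,6.06,0,0.105],[-1,-0.57,8.07,0,0.14],[-1,-0.57,8.07,0,0.14]]' >/dev/null; python3 - <<'E'
from h import *
rep2(); red(); red("side")
E
python3 -m crank '[[-1,4,0,0,0],[-1,10,0,0,0],[-1,10,0,0,0]]' >/dev/null; python3 -m crank '[[-1,0,0,-35,0],[-1,0,0,-75,0],[-1,0,0,-115,0],[-1,0,0,-155,0],[-1,0,0,-195,-0.1],[-1,0,0,-195,-0.2],[-1,0,0,-195,-0.3],[-1,0,0,-195,-0.4],[-1,0,0,-195,-0.5],[-1,0,0,-195,-0.6],[-1,0,0,-195,-0.72],[-1,0,0,-195,-0.837]]' >/dev/null; python3 - <<'E'
from h import *
rep(); red(); red("side"); print(delta(seat+.13*X+[0,0,.405]))
E
```

```text
t 20.07 phi 47.9 Fn 9.24 Ft -2.69 fz(up) -0.64 centre est x,y 1.08 0.27 z 0.2078
scene red n 9 xy [34.5  0.7] r 34.5 ang 1.1
side red n 9 xy [38.6  2.7] r 38.7 ang 4.1
t 21.42 rel seat x,y mm -43.82 50.42 z 0.4041 F xy reader -0.05 -0.51 fz 0.34 yaw 0.0095 q6 -1.24 op 0.0004
scene red n 9 xy [34.5  0.7] r 34.5 ang 1.1
side red n 9 xy [38.6  2.7] r 38.7 ang 4.1
[-173.6  -51.3   -0.8]
```

```bash
python3 -m crank '[[-1,-36,-12,0,0],[-1,-72,-24,0,0],[-1,-108,-36,0,0],[-1,-140,-46,0,0],[-1,-174,-51,0,0],[-1,-174,-51,0,0],[-1,-174,-51,0,0],[-1,-174,-51,0,0]]' >/dev/null; python3 - <<'E'
from h import *
C=cam("wrist"); p,d=vision.read_camera("wrist"); rep(); np.savez("w5.npz",p=p,d=d,K=C[0],R=C[1],t=C[2])
print([proj("",seat+[0,0,.078]+a*X,C).round(1) for a in(-.05,0,.05,.12)])
cv2.imwrite("pics/w5.png",cv2.resize(p[60:260,190:457],(800,600),interpolation=cv2.INTER_CUBIC)[:,:,::-1])
E
```

```text
t 22.23 rel seat x,y mm 129.47 0.63 z 0.4042 F xy reader 0.7 0.19 fz -0.19 yaw 0.0031 q6 -1.38 op 0.0002
[array([323. , -26.9]), array([322.8,  39.4]), array([322.6,  99.3]), array([322.4, 174.1])]
```

View pics/w5.png

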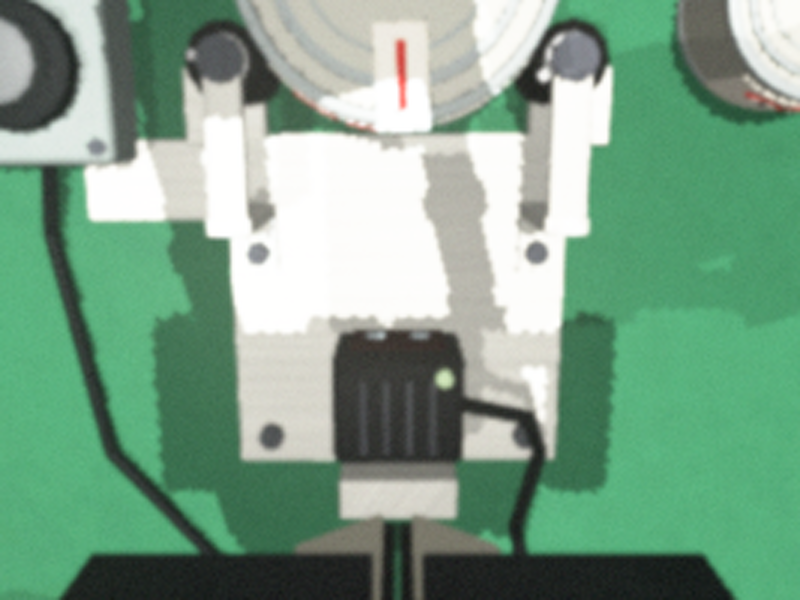

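From above: axle tops (219,56),(577,56), reader middle x=398; strip runs from (401,25) to (404,130), i.e. ~2.3° short. One small corrective stroke.

```bash
python3 -m crank '[[-1,38,0,0,0],[-1,76,0,0,0],[-1,114,0,0,0],[-1,152,0,0,0],[-1,185,-0.5,0,0],[-1,202,-0.5,0,0],[-1,202,-0.5,30,0],[-1,202,-0.5,70,0],[-1,202,-0.5,110,0],[-1,202,-0.5,150,0],[-1,202,-0.5,180,0],[-1,202,-0.5,196,0]]' >/dev/null; python3 -m crank '[[-1,0,0,0,0.003],[-1,-4,0,0,0.003],[-1,-9,0,0,0.003],[-1,-12,0,0,0.003],[-1,-12,0,0,0.003]]'>/dev/null;  python3 - <<'E'
from h import *
rep2(); rep(); red()
E
```

```text
t 23.65 phi -0.07 Fn 2.88 Ft 0.6 fz(up) 2.51 centre est x,y 0.03 -0.78 z 0.2098
t 23.65 rel seat x,y mm -59.47 -0.86 z 0.2098 F xy reader -2.88 0.59 fz 2.51 yaw 0.0013 q6 -1.32 op 0.0003
scene red n 8 xy [35.4  1.1] r 35.4 ang 1.8
```

```bash
python3 -m crank '[[-1,-0.6,0,-0.3,0],[-1,-1.2,0,-0.5,0],[-1,-1.2,0,-0.5,0]]'>/dev/null;  python3 - <<'E'
from h import *
rep2(); red()
E
```

```text
t 23.95 phi -0.08 Fn 6.45 Ft 1.18 fz(up) 5.33 centre est x,y 0.41 -0.87 z 0.2092
scene red n 8 xy [35.4  1.1] r 35.4 ang 1.8
```

```bash
python3 -m crank '[[-1,-0.5,0,-0.6,0],[-1,-0.9,0,-1,0],[-1,-0.9,0,-1,0]]'>/dev/null;  python3 - <<'E'
from h import *
rep2(); red()
E
```

```text
t 24.25 phi -0.08 Fn 7.19 Ft 1.61 fz(up) -0.04 centre est x,y 0.77 -0.87 z 0.2092
scene red n 8 xy [35.4  1.1] r 35.4 ang 1.8
```

```bash
python3 -m crank '[[-1,-0.4,0,-0.1,0],[-1,-0.6,0,-0.1,0],[-1,-0.6,0,-0.1,0]]'>/dev/null;  python3 - <<'E'
from h import *
rep2(); red()
E
python3 -m crank '[[-1,-0.2,0.8,0,0.014],[-1,-0.3,1.6,0,0.028],[-1,-0.35,2.3,0,0.04],[-1,-0.37,2.9,0,0.05],[-1,-0.37,2.9,0,0.05]]'>/dev/null;  python3 - <<'E'
from h import *
rep2(); red(); red("side")
E
```

```text
t 24.55 phi -0.09 Fn 8.54 Ft 1.71 fz(up) 1.03 centre est x,y 0.98 -0.86 z 0.2093
scene red n 8 xy [35.4  1.1] r 35.4 ang 1.8
t 25.02 phi 2.8 Fn 9.64 Ft -4.57 fz(up) 4.23 centre est x,y 1.07 -1.77 z 0.2092
scene red n 7 xy [34.2  0.1] r 34.2 ang 0.1
side red n 3 xy [40.1  3.2] r 40.2 ang 4.6
```

```bash
python3 -m crank '[[-1,6,0,0,0],[-1,12,0,0,0],[-1,14,0,-35,0],[-1,14,0,-75,0],[-1,14,0,-115,0],[-1,14,0,-155,0],[-1,14,0,-195,-0.05],[-1,-20,0,-195,-0.05],[-1,-60,0,-195,-0.05],[-1,-100,0,-195,-0.05],[-1,-140,0,-195,-0.05],[-1,-176,0,-195,-0.05]]'>/dev/null; python3 -m crank '[[-1,0,0,0,0],[-1,0,0,0,0]]' >/dev/null
python3 - <<'E'
from h import *
C=cam("wrist"); p,d=vision.read_camera("wrist"); rep(); red(); np.savez("w6.npz",p=p,d=d,K=C[0],R=C[1],t=C[2])
cv2.imwrite("pics/w6.png",cv2.resize(p[60:160,160:480],(800,250),interpolation=cv2.INTER_CUBIC)[:,:,::-1])
E
```

```text
t 26.33 rel seat x,y mm 119.3 -6.92 z 0.4033 F xy reader -0.46 0.08 fz -0.27 yaw 0.001 q6 -1.39 op 0.0002
scene red n 8 xy [36.1  0.3] r 36.1 ang 0.5
```

View pics/w6.png

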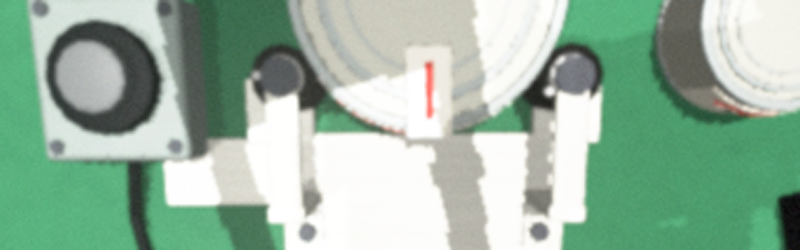

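Axles (279,75),(574,75), mid 426; strip centred x≈429 top and bottom, so square. Check that the tin still stands home, with a circle fit.

```bash
python3 - <<'E'
from h import *
from scipy.optimize import least_squares
for f,(rl,rr) in(("w5",((190+219/2.996,60+56/3),(190+577/2.996,60+56/3))),("w6",((160+279/2.5,60+75/2.5),(160+574/2.5,60+75/2.5)))):
    w=np.load(f+".npz"); C=(w["K"],w["R"],w["t"]); d=w["d"]; P=cloud("",d,C)
    a=ray("",*rl,.079,C);b=ray("",*rr,.079,C); y=(b-a)/np.linalg.norm(b-a); x=np.array([y[1],-y[0],0]); s=(a+b)/2-.031*x
    q=P-s; m=((P[...,2]>.068)&(P[...,2]<.088)&(np.hypot(q[...,0],q[...,1])<.056)&(d>0)).astype(np.uint8)
    m[(np.abs(q@y)>.038)&((q@x)>0)]=0
    k,l,st,c=cv2.connectedComponentsWithStats(m); i=1+st[1:,4].argmax(); m=(l==i).astype(np.uint8)
    ct=max(cv2.findContours(m,cv2.RETR_EXTERNAL,cv2.CHAIN_APPROX_NONE)[0],key=len)[:,0]
    E=np.array([ray("",u,v,.078,C)-s for u,v in ct if v>1]); e=np.c_[E@x,E@y]
    e=e[(e[:,0]>0)&(abs(e[:,1])<.036)|(e[:,0]<-.005)]
    e=e[np.hypot(*e.T)>.045]
    r=least_squares(lambda v:np.hypot(e[:,0]-v[0],e[:,1]-v[1])-v[2],[0,0,.05],loss="soft_l1",f_scale=.0005)
    print(f,len(e),"axle gap",np.linalg.norm(b-a),"tin centre rel seat mm",r.x*1000, "dist L,R",[np.hypot(.031-r.x[0],g-r.x[1])*1000 for g in(.0537,-.0537)])
E
```

```text
w5 165 axle gap 0.1073392555779386 tin centre rel seat mm [ 1.06325721 -0.50964962 49.68135117] dist L,R [np.float64(61.92652646869835), np.float64(61.036234673187316)]
w6 180 axle gap 0.10656451722613548 tin centre rel seat mm [8.86092353e-01 4.23607529e-02 4.97390289e+01] dist L,R [np.float64(61.53039641779053), np.float64(61.604291839498906)]
```

```bash
python3 - <<'E'
from h import *
w=np.load("w6.npz"); C=(w["K"],w["R"],w["t"]); P=cloud("",w["d"],C)
c=ray("",160+90/2.5,60+76/2.5,.058,C); print("cap",c,(c-seat)@X,(c-seat)@Y)
m=(P[...,2]>.055)&(P[...,2]<.061)&(np.hypot(P[...,0]-c[0],P[...,1]-c[1])<.03); print(P[m].mean(0),m.sum())
r=np.hypot(P[...,0]-c[0],P[...,1]-c[1]); 
for a in(.005,.010,.0155,.018,.0205,.025,.03): k=abs(r-a)<.001; print(a,np.percentile(P[...,2][k],[10,50,90]).round(4))
print(delta([.6085,-.0750,.405]),delta([.6085,-.0750,.245]))
E
```

```text
cap [ 0.60789878 -0.07475273  0.058     ] 0.032099527604596174 -0.12997488150178477
[ 0.60842834 -0.07401809  0.05850185] 671
0.005 [0.058  0.0589 0.0597]
0.01 [0.0578 0.0588 0.0598]
0.0155 [0.0478 0.0489 0.0499]
0.018 [0.0478 0.0488 0.0498]
0.0205 [0.0405 0.0482 0.0494]
0.025 [0.0358 0.0369 0.0379]
0.03 [0.0227 0.0365 0.0376]
[  86.  -123.3   -0.5] [  85.9 -123.3  159.5]
```

```bash
python3 -m crank '[[-1,20,-28,0,0],[-1,43,-62,0,0],[-1,65,-93,0,0],[-1,86,-123,0,0],[-1,86,-123,30,0],[-1,86,-123,65,0],[-1,86,-123,100,0],[-1,86,-123,135,0],[-1,86,-123,155,0],[-1,86,-123,161,0],[-1,86,-123,161,0]]'>/dev/null; python3 -c "
from h import *
rep()"; python3 -m crank '[[-1,0,0,2,0],[-1,0,0,4,0],[-1,0,0,6,0],[-1,0,0,8,0],[-1,0,0,9,0],[-1,0,0,9,0]]'>/dev/null; python3 -c "
from h import *
rep()"
```

```text
t 27.3 rel seat x,y mm 32.03 -129.43 z 0.2434 F xy reader 0.02 0.14 fz 1.08 yaw 0.0022 q6 -1.56 op 0.0004
t 27.8 rel seat x,y mm 33.58 -129.9 z 0.2349 F xy reader 1.43 0.64 fz 2.13 yaw 0.0015 q6 -1.56 op 0.0006
```

```bash
python3 -m crank '[[-1,0,0,2,0],[-1,0,0,4,0],[-1,0,0,5.5,0],[-1,0,0,6.5,0],[-1,0,0,6.5,0],[-1,0,0,6.5,0]]'>/dev/null; python3 -c "
from h import *
rep()"; python3 -m crank '[[-1,0,0,1,0],[-1,0,0,1.5,0],[-1,0,0,1.5,0],[-1,0,0,1.5,0]]'>/dev/null; python3 -c "
from h import *
rep()"
```

```text
t 28.3 rel seat x,y mm 33.54 -129.88 z 0.23 F xy reader -3.51 -0.69 fz 16.21 yaw 0.0016 q6 -1.56 op 0.0004
t 28.63 rel seat x,y mm 33.5 -129.85 z 0.2299 F xy reader -7.42 -0.81 fz 24.37 yaw 0.0017 q6 -1.56 op 0.0006
```

Bottomed out (16→24 N, no more travel). Release, raise clear and hand in after a final check.

```bash
python3 -m crank '[[-1,0,0,-5,0],[-1,0,0,-20,0],[-1,0,0,-55,0],[-1,0,0,-95,0],[-1,0,0,-130,0],[-1,0,0,-160,0],[-1,0,0,-160,0],[-1,0,0,-160,0],[-1,0,0,-160,0]]'>/dev/null; python3 - <<'E'
from h import *
rep(); red(); red("side")
from cell import ticket
print(ticket.hand_in())
E
```

```text
t 29.38 rel seat x,y mm 32.95 -130.01 z 0.3851 F xy reader -1.34 0.14 fz -0.83 yaw 0.0014 q6 -1.56 op 0.0006
scene red n 8 xy [34.2 -0.1] r 34.2 ang -0.1
side red n 6 xy [36.7  2.1] r 36.8 ang 3.3
the job is handed in; nothing more can be done
None
```

I handed the job in at 29 s: the tin stands home against both rollers with its label within about 1° of the reader window (one side-camera reading said 3°), finger force on it peaked at about 13 N plus 11 N of downward drag, the trigger went fully down, and the arm is clear of everything; no verdict came back.

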